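Hold the coupling guard up to the pump for fastening

TASK

Pick up the yellow coupling guard and lower it over the shaft coupling between the blue motor and the white pump, so that both its feet stand flat on the base plate and it sits centred and square over the shaft. Slide it along the plate until its end lies flat against the pump's gear case and keep holding it there with a gentle steady push of about 12 newtons (between 5 and 20), so that I can put in the foot screws; finish while you are still gripping and pushing it. Do not lean the guard on the coupling, do not ram the pump, and leave everything else on the bench where it is.

Things in the scene. Friction and masses are not known exactly. Their poses are not given: they have to be found in the camera images.
- guard: Yellow folded-sheet coupling guard, an inverted U with flat top. 80 mm long along own x (tunnel), 60 mm wide over its upright sides (own y; 3 mm thick, 54 mm clear inside), 94 mm high, 91 mm clear under its top. Two feet 3 mm thick make it 100 mm wide at the bottom. Same both ways round. 0.25 to 0.5 kg. Origin: centre of underside; stands on the bench.
- guard_grip (a point): Grip point on the guard: on its middle line, 15 mm below its flat top, 79 mm above its underside. The upright sides can be gripped here from above, across the guard's y (60 mm).
- skid: Stainless base plate, 500 x 150 mm, fixed, top 30 mm above the bench. Origin: on the bench below the middle of the coupling, on the shaft line; x along the shaft from motor to pump. The gap runs from x = -55 mm (motor) to +55 mm (gear case). Seated against the gear case the guard's origin is at x = 15, y = 0, z = 30 mm; the screw slots allow 4 mm either way in y.
- pump: Small lobe pump, rigid on the base plate, same frame as skid. White gear case 100 mm wide, its flat upright face towards the motor 10 to 110 mm above the plate; an orange breather cap on top (to 164 mm above the bench, 57 to 83 mm behind the face); behind it a steel rotor case with side ports and cover.
- stop_face (a point): Middle of the gear case's flat face at shaft height: x = 55, y = 0, z = 86 mm in the base plate's frame. The guard's end is pressed here, towards the base plate's +x. Rigid: the push starts at first touch and, with the guard gripped firmly, grows by about 6 to 10 N per mm of further arm travel (more with a stiffer arm); sliding friction at the feet is under 3 N.
- motor: Blue finned electric motor, rigid on the base plate, same frame as skid: 110 mm diameter about the shaft axis (top 141 mm above the bench), from x = -55 to -215 mm, with a terminal box on its +y side (x = -125 to -205 mm, out to y = 96 mm).
- coupling: Shaft coupling, rigid, same frame as skid: two aluminium hubs with a red spider, 40 mm diameter, 62 mm long (x = -31 to +31 mm), axis 86 mm above the bench, with thin shafts to both machines.
- screw_bin: Blue open bin with screws, 160 x 100 x 75 mm, origin under its centre. Bystander.
- spanner: Steel spanner, 170 mm, lying flat. Bystander.
- screwdriver: Screwdriver lying flat. Bystander.
- meter: Black handheld tester, 100 x 180 x 40 mm, lying flat, origin under its centre. Bystander.
- spare_hub: Spare aluminium coupling hub, 40 mm diameter, 30 mm high, standing on end. Bystander.
- carton: Cardboard carton, 160 x 120 x 90 mm, origin under its centre. Bystander.
- hex_key: T-handled hex key with a red grip 104 mm across, 137 mm long, lying flat, origin at the middle of the grip. Bystander.
Things that resemble listed ones, but are neither listed nor needed, are in the scene too. What is shaped like the guard but green or red is not meant.

How it is judged:
By the outcome, as a careful person would: the job done as asked, in the order asked, and still so for the second after the job is handed in, while the arm keeps its last pose, push and grip.
It also fails if it takes over 56 s, if anything falls off the work surface, if the arm or the gripper's body presses on something with over 40 N, if the wrist force passes 120 N, or if a joint passes its speed limit or range.

ROBOT

A 6-joint arm with a two-finger parallel gripper is mounted at the origin on the work surface. World frame = base frame: x ahead of the robot, y to its left, z up, the work surface at z = 0. Lengths are in m, angles in rad, forces in N, time in s.
With the tool pointing down it reaches from about 0.275 to 0.975 m from the base axis. Payload 8.4 kg.
Tool frame: the origin (TCP) lies on the centre line of the jaws, within the pads' length; the fingertips stand 8 mm ahead of it and the grasp point (between the pads) lies 11 mm behind it; z points along the fingers, y is the line along which they close (so a half turn about z gives the same grasp; the last joint's range is limited). The gripper opens to 92 mm and grips with 3 to 60 N. Pads are 20 mm wide; open, the fingers measure 128 mm over their backs; the gripper's body (75 mm by 189 mm) begins 69 mm behind the grasp point.
Start: joints at [1.296, 0.353, 1.633, -0, 1.155, -0.002], TCP at [0.168, 0.602, 0.223] pointing down, gripper open.
Joint ranges: [-2.63, 2.63], [-0.92, 2.1], [0.06, 2.66], [-1.3, 4.44], [0, 2.69], [-3.02, 3.02]. Speed limits (rad/s): [2.22, 2.22, 2.79, 3.14, 3.14, 3.14].

INTERFACE

Orientations are given as a 3x3 rotation matrix whose columns are the frame's x, y, z axes.
In Python, from cell import status, imaging, workorder gives the robot as it stands.
- The arm moves only by the shell command python3 -m pendant 'ROWS' [FORCE]. ROWS is JSON, a list that holds one entry, the list of rows, each a list of 5 numbers: the shift along the tool's x, y, z in mm, then the turn about the tool's z in degrees, then the closure, from 0 (fully open) to 1 (shut). A call has 1 to 12 rows; each row shifts and turns the commanded pose from where the row before left it, along the tool's axes as they then stand; what a row does not reach is not made up. A row lasts 1/10 s, in which the tool goes at most 50 mm and 8.59 degrees, less where a joint would pass 70% of its speed; a pose out of reach is approached as far as the arm can. A call with a gripper value outside its range is refused whole. The fingers move at their own pace and stop on an object; FORCE is the grip in N (left out, the last holds). Time passes only in rows, so rows that do not move let the fingers close. It gives the time, the measured TCP pose, the force, the opening and the grip force at its end, in the units of the state.
- status.get_state(): the state, without advancing time (a new reading comes with each control period).
- imaging.capture(name): name is "side" or "top"; returns the picture (420x560x3 uint8, red, green, blue); there is no depth.
- imaging.camera_params(name): a dict with "vertical_fov" (degrees; the focal length in pixels is half the picture's height over the tangent of half this angle, whatever the lens; pixels are square), "cx", "cy" (the principal point, pixels), "dist_coeffs" ([k1, k2, p1, p2, k3] as OpenCV has them; the pictures are not rectified), "R" (3x3) and "t" (3): a world point X has camera coordinates R X + t. Camera axes: x right, y down, z forward; pixel columns grow to the right and rows downward; lengths in m; the calibration is good to about 2 mm. A picture is of the moment at which its call begins. camera_params takes no time and is no camera call.
- workorder.hand_in(): hands the job in; it is judged then, once.
The state is a dict: "time_s": time; "joint_pos": joint angles; "qvel": joint speeds; "effort": joint torques, N m; "ee_pos": TCP position; "ee_rot": TCP orientation; "wrist_force": force on the tool from outside, world axes, zero at the start; "moment": the same for the moment, N m; "grip_width": finger opening in m; "grasp_force": force on a finger pad.
Only numpy, scipy, OpenCV 4.12 (cv2) and the standard library are available. Lean on these libraries where they do the work, as an engineer would, in place of code of your own. Each camera call takes 0.05 s, during which the arm holds its last target. There are 200 camera calls.

## Working session

There is one attempt and no reset: what is moved stays moved. The work goes in short steps, Python scripts to look and compute and a shell command to move; the robot and the scene stay as the last step left them, time stands still between calls to the robot, and variables do not carry over. Pictures are saved under pics/ and viewed, at most 10 in all, crops included, and the job is handed in when it is done.

```bash
mkdir -p pics; ls
python3 - <<'E'
from cell import status, imaging
import cv2,numpy as np
for n in("top","side"):
    im=imaging.capture(n); cv2.imwrite(f"pics/{n}0.png",im[:,:,::-1])
    p=imaging.camera_params(n); print(n,p, "cam",-np.array(p["R"]).T@np.array(p["t"]))
s=status.get_state(); print(s)
E
```

```text
pics
top {'vertical_fov': 57.183888708071464, 'cx': 283.67332212249624, 'cy': 206.86734062449585, 'dist_coeffs': array([-0.02959022,  0.        ,  0.        ,  0.        ,  0.        ]), 'R': array([[ 0.02664017, -0.99958654,  0.01081896],
       [-0.99133651, -0.02780969, -0.12836876],
       [ 0.12861655, -0.00730546, -0.99166749]]), 't': array([-0.03342737,  0.42520275,  1.46547385])} cam [ 0.23392533 -0.01088283  1.50820717]
side {'vertical_fov': 45.72702027705977, 'cx': 273.71249329222843, 'cy': 207.46676258356644, 'dist_coeffs': array([-0.13853465,  0.        ,  0.        ,  0.        ,  0.        ]), 'R': array([[-0.93538902,  0.35361219, -0.00240818],
       [ 0.26328007,  0.69186025, -0.67231912],
       [-0.23607411, -0.62951395, -0.74025752]]), 't': array([ 0.39897559, -0.06470918,  1.58048416])} cam [0.76334542 0.89862391 1.12742087]
{'time_s': 0.1, 'joint_pos': array([ 1.29557936e+00,  3.53564282e-01,  1.63406114e+00,  8.02645660e-06,
        1.15518662e+00, -2.39999047e-03]), 'qvel': array([ 0.00043525, -0.00135424, -0.0027093 ,  0.00105361,  0.00030938,
       -0.00069527]), 'effort': array([ 1.08309316e-03, -5.94913065e+01, -3.34930873e+01,  6.99640880e-02,
        1.83740677e-02,  1.21468199e-05]), 'ee_pos': array([0.16828305, 0.60146846, 0.22194729]), 'ee_rot': array([[-9.63014822e-01,  2.69448210e-01, -3.38443369e-04],
       [ 2.69448423e-01,  9.63014110e-01, -1.17150537e-03],
       [ 1.02657132e-05, -1.21937007e-03, -9.99999257e-01]]), 'wrist_force': array([0.06002984, 0.1692617 , 0.06019873]), 'moment': array([-0.01587471, -0.03385604, -0.02328718]), 'grasp_force': 0.0, 'grip_width': 0.09207388971453034}
```

View pics/top0.png

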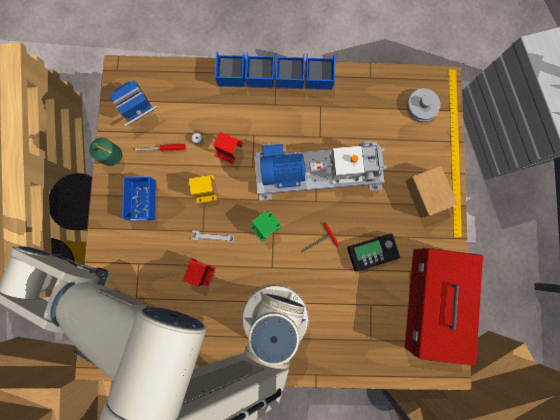

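View pics/side0.png

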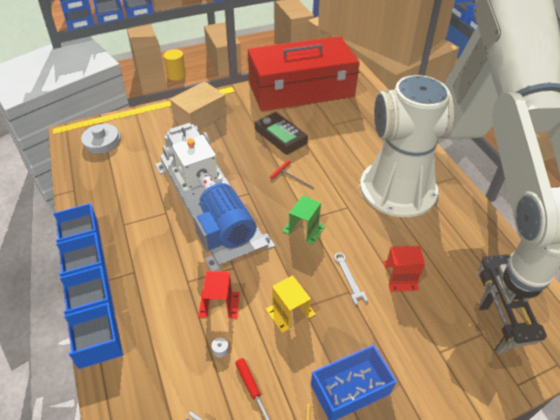

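The top view shows the yellow guard at about (203,188). The skid runs from (257,180) to (385,165), with the motor on the left and the pump on the right. Next I'll enlarge both areas in both views.

```bash
cat > h.py <<'E'
import numpy as np,cv2
from cell import imaging,status
P={n:imaging.camera_params(n) for n in("top","side")}
def K(n):
    p=P[n]; f=210/np.tan(np.radians(p["vertical_fov"]/2)); return np.array([[f,0,p["cx"]],[0,f,p["cy"]],[0,0,1.]])
def ray(n,uv):
    p=P[n];R=np.array(p["R"]);u=cv2.undistortPoints(np.array(uv,float).reshape(-1,1,2),K(n),p["dist_coeffs"])[:,0]
    d=np.c_[u,np.ones(len(u))]@R; return -R.T@np.array(p["t"]),d
def onz(n,uv,z):
    c,d=ray(n,uv); return c+d*((z-c[2])/d[:,2])[:,None]
def proj(n,X):
    p=P[n];return cv2.projectPoints(np.array(X,float).reshape(-1,3),cv2.Rodrigues(np.array(p["R"]))[0],np.array(p["t"]),K(n),p["dist_coeffs"])[0][:,0]
def tri(uvt,uvs):
    A=[];b=[]
    for n,uv in(("top",uvt),("side",uvs)):
        c,d=ray(n,[uv]);d=d[0]/np.linalg.norm(d[0]);M=np.eye(3)-np.outer(d,d);A.append(M);b.append(M@c)
    return np.linalg.lstsq(np.vstack(A),np.hstack(b),rcond=None)[0]
E
python3 - <<'E'
import cv2,numpy as np
t=cv2.imread("pics/top0.png");s=cv2.imread("pics/side0.png")
R=lambda im,x,y,w,h,k:cv2.resize(im[y:y+h,x:x+w],None,fx=k,fy=k,interpolation=cv2.INTER_CUBIC)
a=R(t,250,135,140,65,5)            # 700x325
b=R(t,180,168,45,45,6)
c=R(s,260,270,60,65,4)          # 240x260
d=R(s,155,120,130,140,2)
cv=np.zeros((600,800,3),np.uint8)
cv[:325,:700]=a;cv[328:598,:270]=b;cv[328:588,275:515]=c;cv[328:600,520:780]=d[:272]
cv2.imwrite("pics/z.png",cv)
E
```

```text
(no output)
```

View pics/z.png

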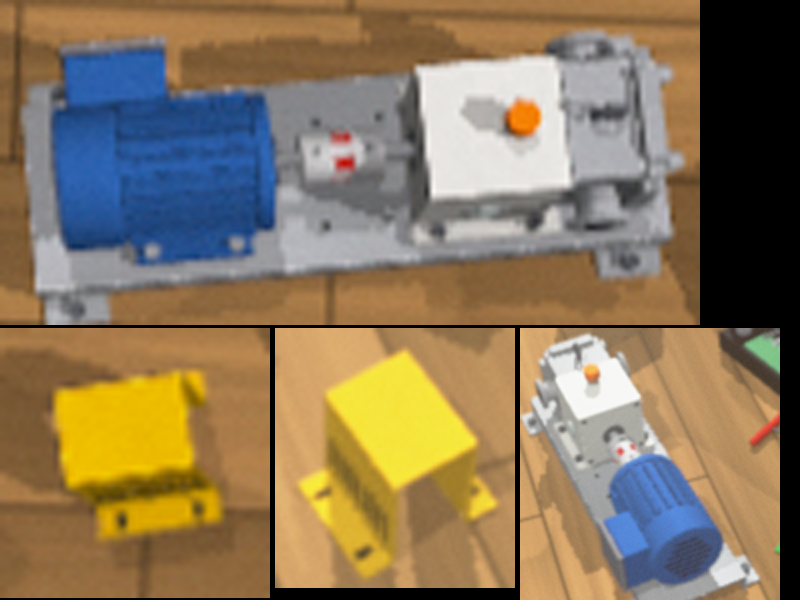

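The crops show the guard's flat top with its tunnel running left-right, close to parallel with the skid. The corners of the guard top, the gear-case top and the plate are all readable.

```bash
cat > m.py <<'E'
from h import *
np.set_printoptions(precision=4,suppress=True)
def up(pts,k,o,off): return (np.array(pts,float)-off+0.5)/k-0.5+o
gt=up([(55,388),(185,377),(193,477),(65,487)],6,(180,168),(0,328))
gs=up([(398,487),(327,395),(405,350),(475,440)],4,(260,270),(275,328))
print("guard top cam z=.094\n",onz("top",gt,.094)); print("side\n",onz("side",gs,.094))
ct=up([(416,66),(556,57),(570,187),(428,198)],5,(250,135),(0,0))
print("case top cam z=.14\n",onz("top",ct,.14))
cs=up([(575,418),(640,393)],2,(155,120),(520,328))
print("case side\n",onz("side",cs,.14)); print("tri",tri(ct[0],cs[0]),tri(ct[3],cs[1]))
pt=up([(38,292),(668,240),(25,85)],5,(250,135),(0,0)); print("plate\n",onz("top",pt,.03))
im=imaging.capture("top");ims=imaging.capture("side")
for n,i in(("top",im),("side",ims)):
    h=cv2.cvtColor(i,cv2.COLOR_RGB2HSV)
    m=cv2.inRange(h,(8,180,180),(16,255,255))
    k,l,st,c=cv2.connectedComponentsWithStats(m)
    print(n,"orange",[(st[j,4],c[j]) for j in range(1,k) if st[j,4]>10])
# yellow top face minAreaRect in side view
for n,i in(("top",im),("side",ims)):
    h=cv2.cvtColor(i,cv2.COLOR_RGB2HSV); m=cv2.inRange(h,(22,180,150),(32,255,255))
    k,l,st,c=cv2.connectedComponentsWithStats(m); print(n,"yellow",[(st[j].tolist(),c[j]) for j in range(1,k) if st[j,4]>60])
E
python3 m.py
```

```text
guard top cam z=.094
 [[0.5177 0.3361 0.094 ]
 [0.5269 0.2555 0.094 ]
 [0.464  0.2473 0.094 ]
 [0.4555 0.3262 0.094 ]]
side
 [[0.5124 0.3398 0.094 ]
 [0.5289 0.2639 0.094 ]
 [0.4716 0.25   0.094 ]
 [0.4568 0.3261 0.094 ]]
case top cam z=.14
 [[ 0.6345 -0.195   0.14  ]
 [ 0.6446 -0.298   0.14  ]
 [ 0.5474 -0.3082  0.14  ]
 [ 0.5361 -0.2047  0.14  ]]
case side
 [[ 0.6388 -0.1941  0.14  ]
 [ 0.5344 -0.2126  0.14  ]]
tri [ 0.637  -0.1961  0.1371] [ 0.5353 -0.2041  0.147 ]
plate
 [[ 0.4771  0.0825  0.03  ]
 [ 0.5325 -0.4092  0.03  ]
 [ 0.642   0.0986  0.03  ]]
top orange [(np.int32(29), array([354.4138, 158.2759]))]
side orange []
top yellow [([449, 70, 13, 167, 1138], array([454.7689, 152.2926])), ([189, 175, 25, 20, 363], array([200.3719, 184.4711])), ([196, 194, 21, 9, 95], array([205.9474, 198.0842]))]
side yellow [([164, 50, 18, 10, 136], array([172.8971,  54.5809])), ([54, 102, 116, 31, 426], array([108.3028, 117.7324])), ([273, 276, 37, 39, 759], array([290.3149, 293.9895])), ([266, 305, 23, 27, 223], array([277.9103, 318.2197]))]
```

The guard's centre is about (0.491, 0.292) from the top view and (0.492, 0.295) from the side view, with its y axis at roughly 9°. The skid's y axis is at about 6.1°, and its face midpoint is near (0.586, -0.200). The sizes agree with those given, so I'm moving over the guard.

```bash
python3 -m pendant '[[[-36,-19,0,0,0],[-36,-19,0,0,0],[-36,-19,0,0,0],[-36,-19,0,0,0],[-36,-19,0,0,0],[-36,-19,0,0,0],[-36,-19,0,0,0],[-36,-19,0,0,0],[-36,-19,0,0,0],[-36,-19,0,0,0],[-35,-22,0,0,0]]]' && python3 -m pendant '[[[0,0,0,6.5,0],[0,0,0,6.5,0],[0,0,0,6.5,0],[0,0,0,6.5,0],[0,0,0,6.5,0],[0,0,0,6.5,0],[0,0,0,6.5,0],[0,0,0,6.5,0],[0,0,0,6.5,0],[0,0,0,6.5,0],[0,0,0,0,0]]]'
cat > look.py <<'E'
from h import *
import sys
k=sys.argv[1]; x,y,w,h=map(int,sys.argv[2:6]); x2,y2,w2,h2=map(int,sys.argv[6:10])
t=imaging.capture("top")[:,:,::-1];s=imaging.capture("side")[:,:,::-1]
cv2.imwrite(f"pics/t{k}.png",t);cv2.imwrite(f"pics/s{k}.png",s)
r=lambda im,a,b,c,d:cv2.resize(im[b:b+d,a:a+c],(398,int(398*d/c)),interpolation=cv2.INTER_CUBIC)
a=r(t,x,y,w,h);b=r(s,x2,y2,w2,h2);H=max(a.shape[0],b.shape[0])
o=np.zeros((H,800,3),np.uint8);o[:a.shape[0],:398]=a;o[:b.shape[0],402:]=b
cv2.imwrite(f"pics/v{k}.png",o)
E
python3 look.py 1 150 120 120 130 220 180 140 170
```

```text
time_s: 1.3
ee_pos: [0.4928, 0.2901, 0.2226]
ee_rot: [[-0.963, 0.269, 0.0], [0.269, 0.963, 0.0], [-0.0, 0.0, -1.0]]
wrist_force: [1.0, 0.2, -0.1]
grip_width: 0.0917
grasp_force: 0.0
time_s: 2.4
ee_pos: [0.4915, 0.2913, 0.2225]
ee_rot: [[-0.161, 0.987, -0.0], [0.987, 0.161, -0.0], [-0.0, -0.0, -1.0]]
wrist_force: [-0.2, 0.2, 0.1]
grip_width: 0.0921
grasp_force: 0.0
```

View pics/v1.png

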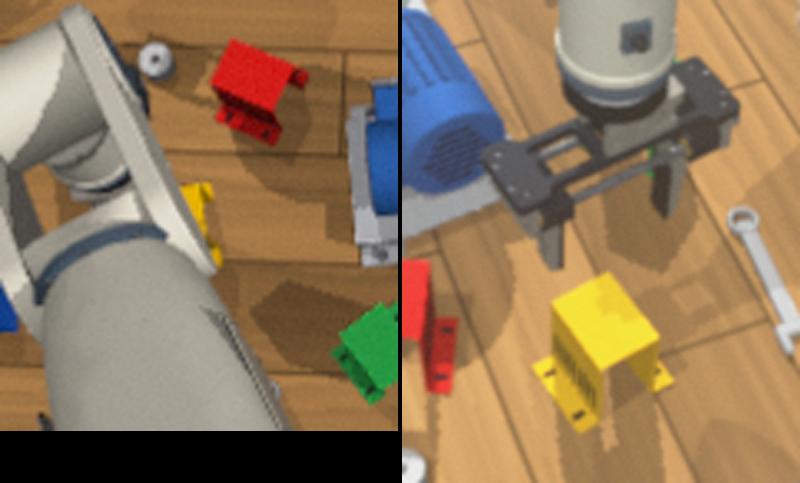

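The side view shows the jaws straddling the guard's line squarely, with the fingertips about 120 mm above its top. I'm descending and closing.

```bash
python3 -m pendant '[[[0,1,20,0,0],[0,0,20,0,0],[0,0,20,0,0],[0,0,20,0,0],[0,0,20,0,0],[0,0,15,0,0],[0,0,15,0,0],[0,0,14,0,0],[0,0,10,0,0],[0,0,0,0,0],[0,0,0,0,0]]]' && python3 -m pendant '[[[0,0,0,0,0.2],[0,0,0,0,0.3],[0,0,0,0,0.4],[0,0,0,0,0.5],[0,0,0,0,0.6],[0,0,0,0,0.6],[0,0,0,0,0.6],[0,0,0,0,0.6]]]' 40; python3 look.py 2 150 120 120 130 240 220 110 120
```

```text
time_s: 3.6
ee_pos: [0.4928, 0.2916, 0.0687]
ee_rot: [[-0.163, 0.987, 0.0], [0.987, 0.163, 0.0], [0.0, 0.0, -1.0]]
wrist_force: [0.5, -0.6, -0.1]
grip_width: 0.092
grasp_force: 0.0
time_s: 4.4
ee_pos: [0.4927, 0.2915, 0.0689]
ee_rot: [[-0.163, 0.987, 0.0], [0.987, 0.163, 0.0], [0.0, 0.0, -1.0]]
wrist_force: [-1.9, 0.1, 5.6]
grip_width: 0.0599
grasp_force: 39.8
```

View pics/v2.png

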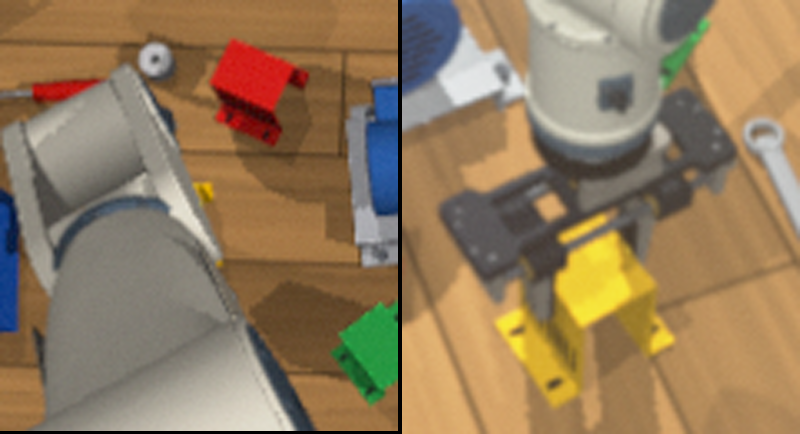

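Gripped at a width of 59.9 mm with 40 N. I'm lifting it clear of the motor and carrying it over the gap.

```bash
python3 -m pendant '[[[0,0,-8,0,0.6],[0,0,-20,0,0.6],[0,0,-22,0,0.6],[0,0,-22,0,0.6],[0,0,-22,0,0.6],[0,0,-22,0,0.6],[0,0,-22,0,0.6],[0,0,-22,0,0.6],[0,0,-20,0,0.6],[0,0,0,0,0.6]]]' && python3 -m pendant '[[[-20,1,0,0,0.6],[-40,1,0,0,0.6],[-45,1,0,0,0.6],[-45,1,0,0,0.6],[-45,2,0,0,0.6],[-45,2,0,0,0.6],[-45,2,0,0,0.6],[-45,2,0,0,0.6],[-45,2,0,0,0.6],[-40,1,0,0,0.6],[-30,0,0,0,0.6],[0,0,0,3.3,0.6]]]' ; python3 look.py 3 240 120 150 100 140 110 150 170;  python3 -c "
from h import *;s=status.get_state();print(s['ee_pos'],s['ee_rot'],s['wrist_force'],s['moment'])"
```

```text
time_s: 5.5
ee_pos: [0.4937, 0.2921, 0.2511]
ee_rot: [[-0.163, 0.987, 0.004], [0.987, 0.163, 0.002], [0.001, 0.004, -1.0]]
wrist_force: [1.1, 0.0, -4.1]
grip_width: 0.0602
grasp_force: 39.8
time_s: 6.7
ee_pos: [0.5795, -0.1488, 0.2467]
ee_rot: [[-0.102, 0.995, -0.002], [0.995, 0.102, -0.001], [-0.001, -0.002, -1.0]]
wrist_force: [0.3, 1.0, -4.0]
grip_width: 0.0599
grasp_force: 39.8
[ 0.57900261 -0.14592408  0.24677499] [[-1.03023189e-01  9.94675883e-01 -2.47177283e-03]
 [ 9.94678446e-01  1.03025331e-01  7.55001026e-04]
 [ 1.00563653e-03 -2.38083655e-03 -9.99996660e-01]] [ 0.65681047 -0.02985897 -5.17858513] [ 0.00910706  0.05634671 -0.00346581]
```

View pics/v3.png

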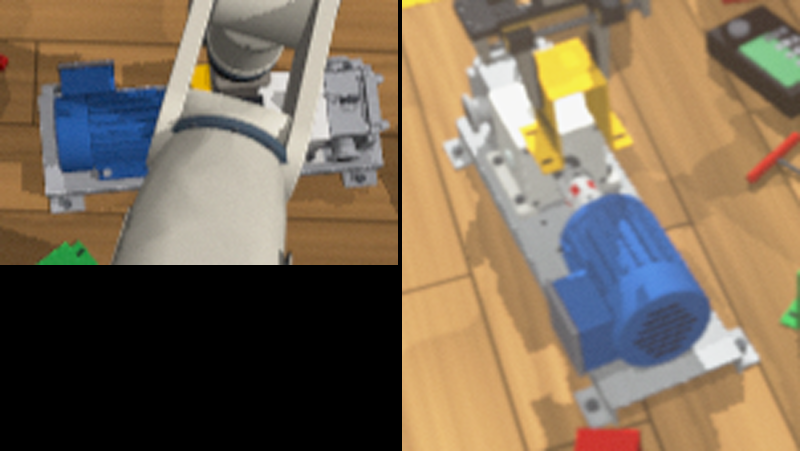

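The side view shows the guard hanging square above the gap, ahead of the motor and in front of the gear case. I'm lowering it to just above the coupling and will check alignment there.

```bash
python3 -m pendant '[[[0,0,10,0,0.6],[0,0,15,0,0.6],[0,0,15,0,0.6],[0,0,13,0,0.6],[0,0,5,0,0.6],[0,0,0,0,0.6],[0,0,0,0,0.6]]]'
python3 - <<'E'
from h import *
t=imaging.capture("side")[:,:,::-1]; cv2.imwrite("pics/s4.png",t)
s=status.get_state();print(s["ee_pos"],s["wrist_force"])
x,y,w,h=165,120,100,75
o=cv2.resize(t[y:y+h,x:x+w],None,fx=8,fy=8,interpolation=cv2.INTER_CUBIC)
e=s["ee_pos"];R=s["ee_rot"];ux=-R[:,0];uy=R[:,1];uz=np.array([0,0,1.])
def dr(pts,c):
    for p in proj("side",pts):
        q=((p-(x,y)+.5)*8-.5); cv2.circle(o,tuple(int(v) for v in q),3,c,-1)
g=e-uz*.068
G=[g+a*ux*.04+b*uy*.03+uz*.094 for a in(-1,1) for b in(-1,1)]+[g-ux*.04+b*uy*.05+uz*.003 for b in(-1,1)]
dr(G,(255,0,255))
sx=np.array([.1065,-.9943,0]);sy=np.array([.9943,.1065,0]);O=np.array([.580,-.1468,0])
dr([O+.055*sx+b*.05*sy+.14*uz for b in(-1,1)]+[O-.031*sx+.106*uz,O+.031*sx+.106*uz],(255,255,0))
dr([O-.056*sx+.086*uz+.055*(np.cos(a)*sy+np.sin(a)*uz) for a in np.linspace(0,np.pi,13)],(0,255,0))
cv2.imwrite("pics/v4.png",o)
E
```

```text
time_s: 7.5
ee_pos: [0.5802, -0.1451, 0.1908]
ee_rot: [[-0.106, 0.994, 0.0], [0.994, 0.106, -0.0], [-0.0, 0.0, -1.0]]
wrist_force: [-0.4, 0.4, -3.8]
grip_width: 0.0599
grasp_force: 39.8
[ 0.5803848  -0.14522919  0.19112768] [-0.57893503 -0.2798969  -3.87685579]
```

View pics/v4.png

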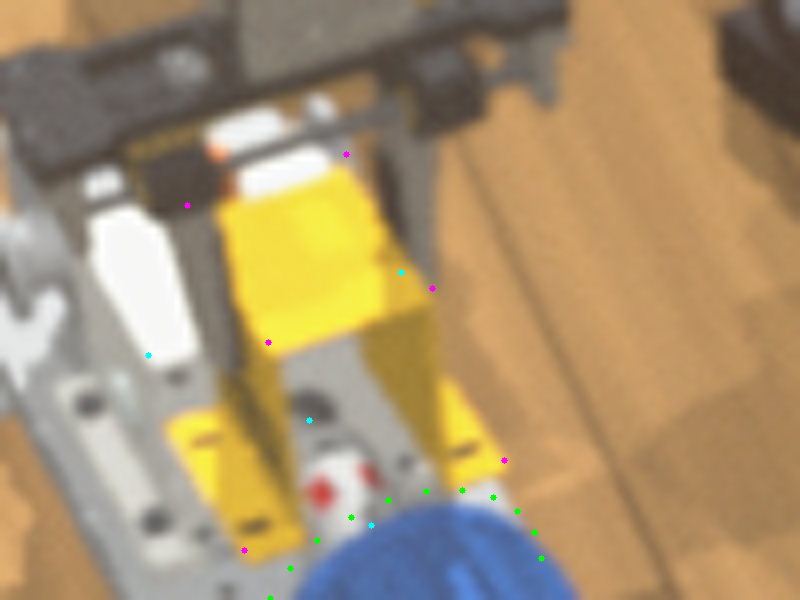

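The predicted points for the guard, the motor rim and the case corner are all shifted from the image by the same amount, about (+5, +13) zoomed pixels. Since the bias is common, the guard-to-skid alignment holds within about 1 mm. I'm lowering to near the plate.

```bash
python3 -m pendant '[[[0,0,8,0,0.6],[0,0,8,0,0.6],[0,0,10,0,0.6],[0,0,10,0,0.6],[0,0,10,0,0.6],[0,0,10,0,0.6],[0,0,10,0,0.6],[0,0,10,0,0.6],[0,0,6,0,0.6],[0,0,3,0,0.6],[0,0,0,0,0.6],[0,0,0,0,0.6]]]'; python3 -m pendant '[[[0,0,2,0,0.6],[0,0,1,0,0.6],[0,0,1,0,0.6],[0,0,0,0,0.6],[0,0,0,0,0.6]]]'
```

```text
time_s: 8.75
ee_pos: [0.5802, -0.1452, 0.1059]
ee_rot: [[-0.106, 0.994, 0.001], [0.994, 0.106, -0.0], [-0.0, 0.001, -1.0]]
wrist_force: [0.5, 0.8, -4.1]
grip_width: 0.0597
grasp_force: 39.8
time_s: 9.25
ee_pos: [0.5799, -0.1452, 0.1016]
ee_rot: [[-0.106, 0.994, 0.0], [0.994, 0.106, -0.0], [-0.0, 0.0, -1.0]]
wrist_force: [-0.9, -0.5, -3.8]
grip_width: 0.0598
grasp_force: 39.8
```

```bash
python3 -m pendant '[[[0,0,1,0,0.6],[0,0,1,0,0.6],[0,0,0,0,0.6],[0,0,0,0,0.6]]]'; python3 -m pendant '[[[0,0,0.6,0,0.6],[0,0,0,0,0.6],[0,0,0,0,0.6]]]';python3 -m pendant '[[[0,0,0.5,0,0.6],[0,0,0,0,0.6],[0,0,0,0,0.6]]]'
```

```text
time_s: 9.65
ee_pos: [0.5799, -0.1451, 0.0995]
ee_rot: [[-0.106, 0.994, -0.0], [0.994, 0.106, 0.0], [0.0, -0.0, -1.0]]
wrist_force: [0.0, 0.5, -4.5]
grip_width: 0.0597
grasp_force: 39.8
time_s: 9.95
ee_pos: [0.5799, -0.1452, 0.099]
ee_rot: [[-0.106, 0.994, -0.0], [0.994, 0.106, -0.0], [-0.0, -0.0, -1.0]]
wrist_force: [0.2, 0.5, -4.7]
grip_width: 0.0596
grasp_force: 39.8
time_s: 10.25
ee_pos: [0.58, -0.1452, 0.0989]
ee_rot: [[-0.106, 0.994, 0.0], [0.994, 0.106, -0.0], [-0.0, 0.0, -1.0]]
wrist_force: [-2.5, 0.6, 3.6]
grip_width: 0.0597
grasp_force: 39.8
```

The feet are on the plate: the vertical force changed from -4.7 to +3.6 N. I'm sliding towards the gear case, slowly near contact.

```bash
python3 -m pendant '[[[-1,0,0,0,0.6],[-2,0,0,0,0.6],[-2,0,0,0,0.6],[-2,0,0,0,0.6],[-2,0,0,0,0.6],[-1,0,0,0,0.6],[0,0,0,0,0.6],[0,0,0,0,0.6]]]'; python3 -m pendant '[[[-1,0,0,0,0.6],[-1,0,0,0,0.6],[0,0,0,0,0.6],[0,0,0,0,0.6]]]'
```

```text
time_s: 11.05
ee_pos: [0.5817, -0.1552, 0.0989]
ee_rot: [[-0.105, 0.994, 0.001], [0.994, 0.105, 0.0], [-0.0, 0.001, -1.0]]
wrist_force: [1.0, 2.7, 5.3]
grip_width: 0.0598
grasp_force: 39.8
time_s: 11.45
ee_pos: [0.5819, -0.1571, 0.0989]
ee_rot: [[-0.106, 0.994, 0.001], [0.994, 0.106, 0.0], [-0.0, 0.001, -1.0]]
wrist_force: [-0.4, 4.1, 5.2]
grip_width: 0.0599
grasp_force: 39.8
```

```bash
for i in 1; do python3 -m pendant '[[[-1,0,0,0,0.6],[0,0,0,0,0.6],[0,0,0,0,0.6]]]' | grep -E "ee_pos|wrist"; done; python3 -m pendant '[[[-1,0,0,0,0.6],[0,0,0,0,0.6],[0,0,0,0,0.6]]]'| grep -E "ee_pos|wrist"
```

```text
ee_pos: [0.582, -0.158, 0.0989]
wrist_force: [1.4, 5.1, 5.6]
ee_pos: [0.5821, -0.159, 0.0989]
wrist_force: [0.6, 5.3, 6.3]
```

```bash
python3 -m pendant '[[[0,0,-0.3,0,0.6],[0,0,0,0,0.6],[0,0,0,0,0.6]]]' | grep -E "ee_|wrist"; python3 -m pendant '[[[-1,0,0,0,0.6],[0,0,0,0,0.6],[0,0,0,0,0.6]]]'| grep -E "ee_|wrist"; python3 -m pendant '[[[-1,0,0,0,0.6],[0,0,0,0,0.6],[0,0,0,0,0.6]]]'| grep -E "ee_|wrist"; python3 -c "
from h import *;s=status.get_state();print(s['wrist_force'],s['moment'])"
```

```text
ee_pos: [0.582, -0.1593, 0.0989]
ee_rot: [[-0.106, 0.994, 0.001], [0.994, 0.106, -0.0], [-0.0, 0.001, -1.0]]
wrist_force: [2.5, 2.9, 3.5]
ee_pos: [0.5817, -0.1602, 0.0989]
ee_rot: [[-0.106, 0.994, 0.001], [0.994, 0.106, -0.0], [-0.0, 0.001, -1.0]]
wrist_force: [2.2, 3.7, 3.3]
ee_pos: [0.5817, -0.1608, 0.0989]
ee_rot: [[-0.106, 0.994, 0.0], [0.994, 0.106, 0.0], [0.0, 0.0, -1.0]]
wrist_force: [2.4, 4.8, 5.3]
[2.39760602 4.82309567 5.30531589] [ 0.8243431  -0.1464194  -0.09639322]
```

```bash
python3 -m pendant '[[[-0.7,0,0,0,0.6],[0,0,0,0,0.6],[0,0,0,0,0.6]]]' | grep -E "ee_|wrist"; python3 -m pendant '[[[-0.7,0,0,0,0.6],[0,0,0,0,0.6],[0,0,0,0,0.6]]]'| grep -E "ee_|wrist"; python3 -c "
from h import *;s=status.get_state();print(s['wrist_force'],s['moment'])"; python3 look.py 5 280 120 70 70 165 120 100 75
```

```text
ee_pos: [0.5817, -0.1609, 0.0989]
ee_rot: [[-0.105, 0.994, 0.0], [0.994, 0.105, 0.001], [0.001, 0.0, -1.0]]
wrist_force: [2.2, 8.2, 5.3]
ee_pos: [0.5817, -0.161, 0.0989]
ee_rot: [[-0.105, 0.994, -0.0], [0.994, 0.105, 0.002], [0.002, 0.0, -1.0]]
wrist_force: [1.2, 11.7, 7.1]
[ 1.21992117 11.74038201  7.05247308] [ 1.85207957 -0.22347742 -0.11000069]
```

View pics/v5.png

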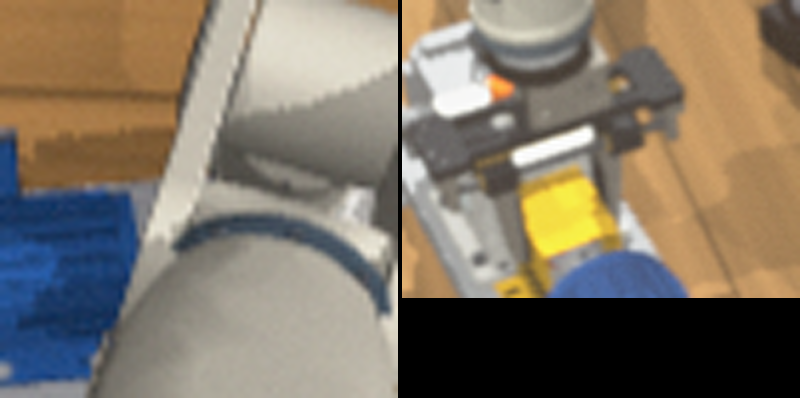

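The contact point agrees with the expected seat (TCP y about -0.161), and force is now building at about 5 N/mm. Some 3–4 N of the reading is foot friction, so I'm adding a little more push.

```bash
python3 -m pendant '[[[-0.5,0,0,0,0.6],[0,0,0,0,0.6],[0,0,0,0,0.6],[0,0,0,0,0.6],[0,0,0,0,0.6]]]'; python3 -m pendant '[[[0,0,0,0,0.6],[0,0,0,0,0.6],[0,0,0,0,0.6],[0,0,0,0,0.6],[0,0,0,0,0.6],[0,0,0,0,0.6],[0,0,0,0,0.6],[0,0,0,0,0.6],[0,0,0,0,0.6],[0,0,0,0,0.6]]]'
python3 - <<'E'
from h import *
s=status.get_state();print(s['wrist_force'],s['moment'])
t=imaging.capture("side")[:,:,::-1]; x,y,w,h=165,120,100,75
o=cv2.resize(t[y:y+h,x:x+w],None,fx=8,fy=8,interpolation=cv2.INTER_CUBIC);cv2.imwrite("pics/v6.png",o)
E
```

```text
time_s: 14.15
ee_pos: [0.5817, -0.161, 0.0989]
ee_rot: [[-0.105, 0.994, -0.0], [0.994, 0.105, 0.003], [0.003, 0.0, -1.0]]
wrist_force: [1.5, 14.0, 6.5]
grip_width: 0.0597
grasp_force: 39.8
time_s: 15.15
ee_pos: [0.5817, -0.161, 0.0989]
ee_rot: [[-0.105, 0.994, -0.0], [0.994, 0.105, 0.003], [0.003, -0.0, -1.0]]
wrist_force: [1.1, 13.9, 6.7]
grip_width: 0.0603
grasp_force: 39.8
[ 1.13397893 13.94708063  6.69836341] [ 2.26783241 -0.30206432 -0.1480587 ]
```

View pics/v6.png

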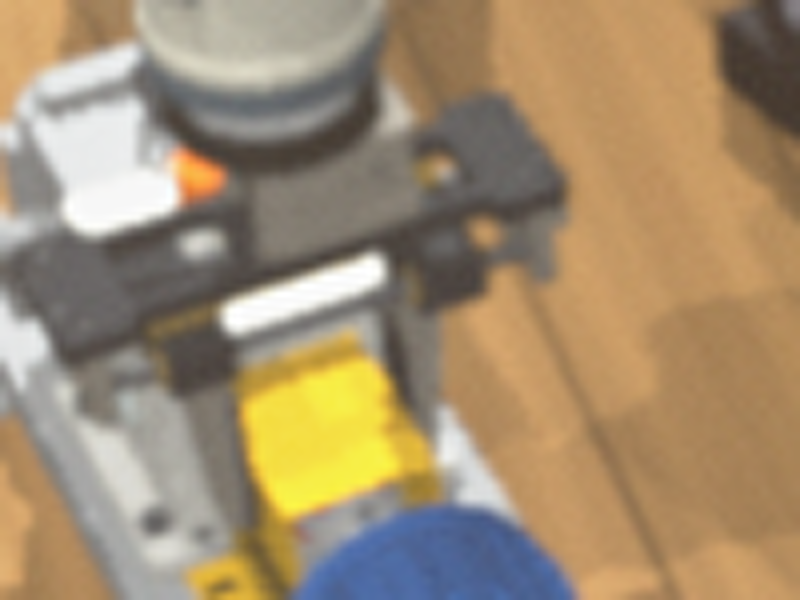

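The guard sits centred under the jaws with its end against the grey-shaded case face, top edge at about (245,375)–(360,335). Contact is steady at about 14 N total, including foot friction, so I'm handing in.

```bash
python3 -c "
from cell import workorder;print(workorder.hand_in())"
```

```text
the job is handed in; nothing more can be done
None
```

The yellow guard stands over the coupling on the base plate, centred and square by my measurements; I've handed in with it still gripped and held against the gear case at about 14 N at the wrist, roughly 10–14 N on the pump once foot friction is taken off.

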